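# Load the reagent carrier into the sampler bay

### The job

Load the reagent carrier into the sampler bay: press on the ribbed rubber pad on its tail and draw it forward off the loading stand, so that its heavy nose stays level over the open gap until the nose lies on the bay's deck. Then push it on from behind, by its tail end, until it is home against the sprung buffer with both side catches snapped into its notches, and let go. Press and push gently, keep the carrier level all the way, do not handle the bottles and vials, and leave the things standing around alone.

Things in the scene. Friction and masses are not known exactly. Their poses are not given: they have to be found in the camera images.
- carrier: Smooth grey plastic reagent carrier, loose, a slab 170 mm long (x; +x = nose), 132 mm wide (y), 34 mm high, about 0.8 kg loaded. Origin: centre of its underside. Bottles and vials stand in wells in its front; the tail part (x = -85 to -20) is plain. Too wide to grasp: moved with closed fingers, on its pad or behind its tail. Round notches in its sides at x = 48, low down, take the catches.
- carrier_pad (a point): Middle of the ribbed rubber pad on top of the carrier's tail, 60 mm behind its origin, 36 mm above its underside; pad 44 mm (x) by 90 mm (y), grippy (friction about 0.9). Pressed with 9 to 14 N and drawn slowly, it holds the heavy nose up and takes the carrier along; with less the fingers slip or the nose drops. Do not press it once the tail has left the stand: that tips the tail into the gap.
- carrier_tail (a point): Middle of the carrier's upright tail end face, 85 mm behind its origin, 17 mm above its underside; same axes. The face is smooth and slippery, 34 mm high and 129 mm wide. Once the nose is on the bay, the unpressed carrier stays level by itself and is pushed home here, from behind.
- carrier_nose (a point): Middle of the lower front edge of the carrier, 85 mm ahead of its origin, at its underside; same axes. The loaded carrier balances 22 to 32 mm ahead of its origin (masses vary), so with its tail unpressed the nose drops into the gap before it reaches the bay. The sides of the nose taper inward over the first 16 mm.
- stand: Loading stand, fixed: steel shelf 190 mm long (x, along the bay's x within 1 degree), 160 mm wide, on feet. Origin: under its middle at bench level. Two slippery plastic runners, tops 38.7 mm above its origin, carry the carrier; front end at x = +95 mm. Side lips (inner faces 69.5 mm either side of the middle, 12 mm above the runners) guide the carrier loosely; both ends are open.
- bay: Sampler bay, fixed: white base, deck with two slippery plastic runners (tops 38.5 mm above its origin, 0.2 to 1 mm lower than the stand's), guide rails (inner faces 68 mm either side, tops 50.5 mm above the bench), white head 150 mm tall at x = 119 to 181 mm. Origin at bench level; x = loading way. Home of the carrier's origin: y = 0, x somewhere from -20 to +20 mm, as the end frame is set.
- bay_mouth (a point): Middle of the front end of the bay's runners, at their tops: x = -80 mm of the bay, 38.5 mm up; same axes. Before it: a short bevel (2 mm down over 5 mm), then the open gap over a low steel drip trough; from here to the stand's front end it is 86 to 96 mm. The guide rails are flared over x = -83 to -50 mm of the bay.
- catch_l (a joint): Sprung steel roller at the carrier's +y side in the bay's end frame, an aluminium frame clamped on the deck; where (40 mm range) is not measured and must be felt. Reading grows outward: 0 free, about 5 mm while the carrier's side holds it out, about 0.5 mm when snapped into the notch. The nose meets the rollers 36 mm before home and rides over them for 16 mm (4 to 9 N).
- catch_r (a joint): The same at the carrier's -y side; + is outward too. After that ride 2 to 5 N keep the carrier going until the rollers snap in and pull it home. Beyond home the push rises steeply, past 10 N within 2 mm, and 2.5 mm beyond home are rigid rubber end stops. Let go then: the catches hold the carrier home.
- buffer (a joint): Spring buffer in the middle of the end frame's cross wall, 56 mm above the bench: a black rubber plunger 16 mm across that faces the nose. Reads 0 free and grows as the nose presses it in; at home it is pressed in by about 2 mm (2 to 3 N).
- bottle_l: Brown bottle with black cap, loose, 54 mm across, 125 mm tall, about 0.22 kg, standing in the carrier's front +y well (x = 52 mm, y = 31 mm). Origin: centre of its bottom.
- bottle_r: Brown bottle with black cap, loose, 54 mm across, 125 mm tall, about 0.22 kg, standing in the carrier's front -y well (x = 52 mm, y = -31 mm). Origin: centre of its bottom.
- vial_l: Small white capped vial, 27 mm across, 52 mm tall, pressed firmly into the carrier's second row of wells (x = -2 mm, y = 40 mm). Origin: centre of its bottom.
- vial_m: Small white capped vial, 27 mm across, 52 mm tall, pressed firmly into the carrier's second row of wells (x = -2 mm, y = 0 mm). Origin: centre of its bottom.
- vial_r: Small white capped vial, 27 mm across, 52 mm tall, pressed firmly into the carrier's second row of wells (x = -2 mm, y = -40 mm). Origin: centre of its bottom.
- white_bottle: White bottle with blue cap, 64 mm across, 130 mm tall, standing beside the gap, on the far side from the robot; not to be disturbed. Origin: centre of its bottom.
- black_tape: Roll of black tape, 51 mm across, 19 mm high, lying behind the stand as seen from the robot; not to be disturbed. Origin: centre of its underside.
- small_beaker: Small glass beaker, 66 mm across, 69 mm tall, behind the bay as seen from the robot; not to be disturbed. Origin: centre of its bottom.
Things that resemble listed ones, but are neither listed nor needed, are in the scene too. Leave any orange or pink look-alike of the bottle_l alone.

How it is judged:
By the outcome, as a careful person would: the job done as asked, in the order asked, and still so for the second after the job is handed in, with the robot touching nothing.
It also fails if it takes over 67 s, if anything falls off the work surface, if the arm or the gripper's body presses on something with over 40 N, if the wrist force passes 120 N, or if a joint passes its speed limit or range.

### The arm

A 6-joint arm with a two-finger parallel gripper is mounted at the origin on a cart in front of the work surface, level with it; the furniture and walls round the work are solid. World frame = base frame: x ahead of the robot, y to its left, z up, the work surface at z = 0. Lengths are in m, angles in rad, forces in N, time in s.
With the tool pointing down it reaches from about 0.275 to 0.75 m from the base axis. Payload 10.2 kg.
Tool frame: the origin (TCP) lies at the very end of the fingers, on their centre line; the grasp point (between the pads) lies env.pinch_z behind it (env.pinch_z is the distance from the TCP to the grasp point, in m); z points along the fingers, y is the line along which they close (so a half turn about z gives the same grasp; the last joint's range is limited). The gripper opens to 88 mm and grips with 3 to 60 N. Pads are 18 mm wide; open, the fingers measure 123 mm over their backs; the gripper's body (75 mm by 187 mm) begins 45 mm behind the grasp point.
Start: joints at [-1.542, 0.313, 1.498, -0, 1.331, -0.223], TCP at [0.131, -0.508, 0.239] pointing down, gripper open.
Joint ranges: [-2.94, 2.94], [-0.97, 2.17], [0.19, 2.56], [-1.23, 4.37], [0.02, 3.11], [-2.88, 2.88]. Speed limits (rad/s): [2.39, 2.39, 3.01, 3.14, 3.14, 3.14].

### API

Orientations are given as [roll, pitch, yaw] about the fixed x, y, z axes, in that order (R = Rz(yaw) Ry(pitch) Rx(roll)).
In Python, from plant import env gives the robot as it stands. The module is installed in compiled form; this text tells all that it offers. Calls block until the motion is done:
- env.goto(position, orientation): joint-space move of the TCP to a pose.
- env.move_linear(position, max_speed=0.15, rot=None): straight line of the TCP; rot=None keeps the orientation; max_speed is the mean speed in m/s.
- env.move_j(angles): joint-space move.
- env.move_gripper(opening, grasp_force=None): finger opening in m; grasp_force is the grip in N (None keeps the last); returns when the fingers have stopped.
- env.dwell(seconds).
- env.solve_ik(position, orientation): joint angles nearest the present ones, or None.
- env.read_camera(name): name is "scene" or "top" or "wrist"; returns a dict with "color" (480x640x3 uint8, blue, green, red), "depth" (480x640 float32, m along the optical axis (not along the pixel's ray), 0 where there is no reading), "camera_matrix" (3x3 intrinsics, pixels), "extrinsics" (4x4, takes a point from camera to world coordinates); the wrist camera has in their place "hand_eye" (4x4, takes a point from camera to tool coordinates, whose origin is the TCP and whose axes are the flange's). Camera axes: x right, y down, z forward; pixel columns grow to the right and rows downward; lengths in m; the calibration is good to about 2 mm. A picture is of the moment at which its call begins: read the wrist's pose just before it.
A pose or a line that the arm cannot do raises env.Unreachable and nothing moves.
- env.hand_in(): hands the job in; it is judged then, once.
Readings, each from a call of its own:
- env.read_time_s(): time.
- env.read_q(): joint angles.
- env.read_joint_vel(): joint speeds.
- env.read_joint_efforts(): joint torques, N m.
- env.read_ee_pos(): TCP position.
- env.read_eef_rot(): TCP orientation.
- env.read_force(): force on the tool from outside, world axes, zero at the start.
- env.read_ft_torque(): the same for the moment, N m.
- env.read_opening(): finger opening in m.
- env.read_grip_force(): force on a finger pad.
Only numpy, scipy, OpenCV 4.12 (cv2) and the standard library are available. Lean on these libraries where they do the work, as an engineer would, in place of code of your own. Each camera call takes 0.05 s, during which the arm holds its last target. There are 200 camera calls.

## Working session

There is one attempt and no reset: what is moved stays moved. The work goes in short steps, each a Python script; the robot and the scene stay as the last script left them, time stands still between calls to the robot, and variables do not carry over. Pictures are saved under pics/ and viewed, at most 10 in all, crops included, and the job is handed in when it is done.

```bash
mkdir -p pics; python3 - <<'E'
from plant import env
import cv2, numpy as np
for n in ("scene","top"):
    d=env.read_camera(n); cv2.imwrite(f"pics/{n}0.png",d["color"]); np.savez(f"{n}0.npz",**d)
    print(n,d["camera_matrix"].round(1).tolist(),d["extrinsics"].round(3).tolist())
print(env.read_time_s(),env.pinch_z,env.read_eef_rot(),env.read_force(),env.read_opening())
E
```

```text
scene [[468.5, 0.0, 318.6], [0.0, 468.5, 241.5], [0.0, 0.0, 1.0]] [[-0.913, -0.288, 0.289, 0.249], [-0.408, 0.655, -0.636, 0.677], [-0.006, -0.699, -0.716, 0.891], [0.0, 0.0, 0.0, 1.0]]
top [[577.6, 0.0, 321.7], [0.0, 577.6, 234.1], [0.0, 0.0, 1.0]] [[0.058, -0.972, 0.227, 0.272], [-0.998, -0.058, 0.008, -0.029], [0.005, -0.227, -0.974, 1.46], [0.0, 0.0, 0.0, 1.0]]
0.1 0.0187 [-3.14056886e+00 -2.62441296e-04  2.51819446e-01] [-0.9252202   0.44964758  0.78945524] 0.0883509077356184
```

View pics/scene0.png

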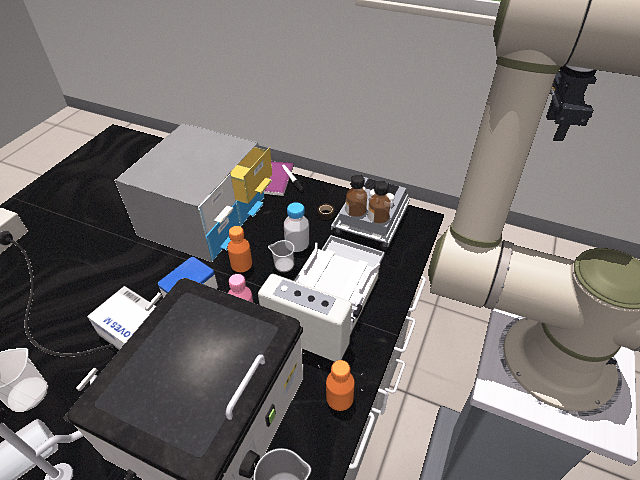

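View pics/top0.png

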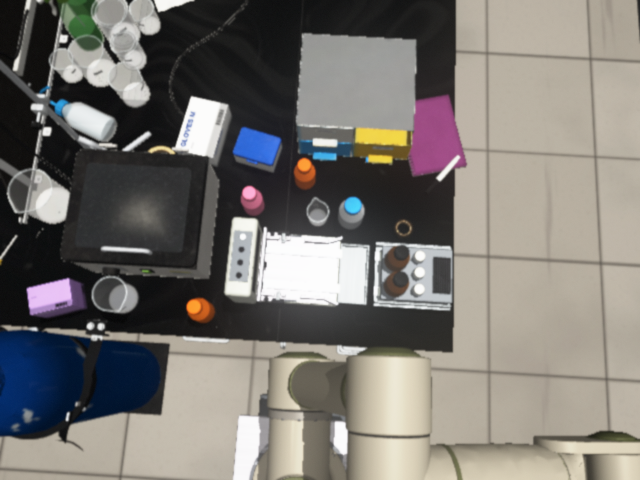

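```bash
python3 - <<'E'
import cv2
im=cv2.imread("pics/top0.png")[225:315,345:465]
cv2.imwrite("pics/c1.png",cv2.resize(im,None,fx=6.6,fy=6.6,interpolation=cv2.INTER_CUBIC))
im=cv2.imread("pics/top0.png")[225:315,220:380]
cv2.imwrite("pics/c2.png",cv2.resize(im,None,fx=5,fy=5,interpolation=cv2.INTER_CUBIC))
E
```

```text
(no output)
```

View pics/c1.png

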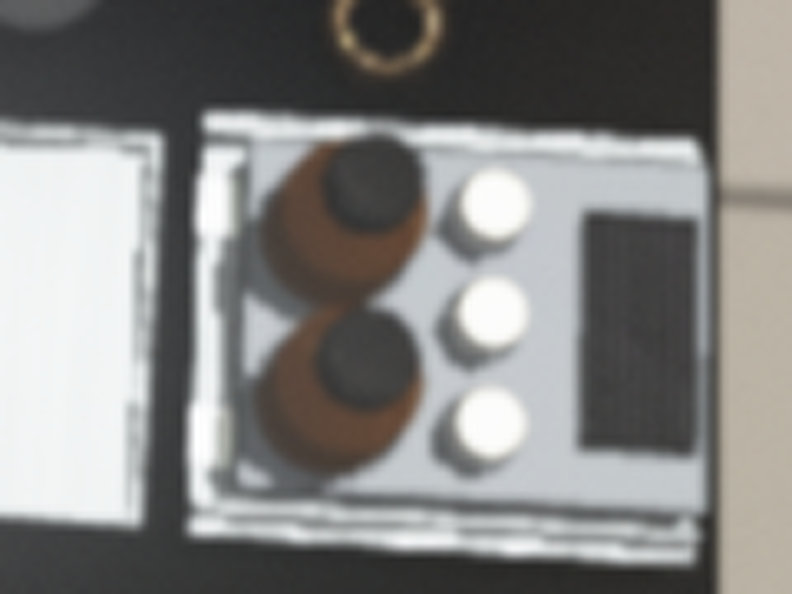

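View pics/c2.png

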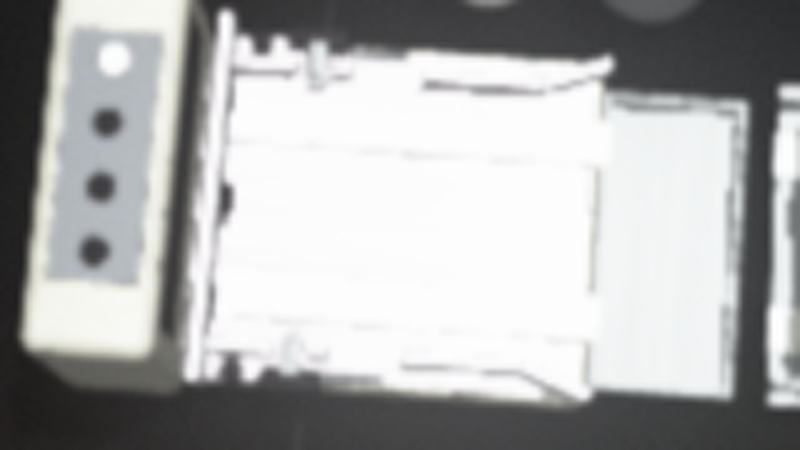

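```bash
cat > h.py <<'E'
import numpy as np
def bp(npz,px,z):
    d=np.load(npz); K=d["camera_matrix"];T=d["extrinsics"]
    px=np.atleast_2d(px).astype(float)
    r=np.c_[(px-[K[0,2],K[1,2]])/[K[0,0],K[1,1]],np.ones(len(px))]@T[:3,:3].T
    o=T[:3,3]; return o+r*((z-o[2])/r[:,2])[:,None]
E
python3 - <<'E'
from h import bp; import numpy as np
np.set_printoptions(precision=4,suppress=True)
c1=lambda p:np.array(p)/6.6+[345,225]-.42
c2=lambda p:np.array(p)/5+[220,225]-.4
t="top0.npz"
def show(n,p): print(n,p[:,:2].tolist() if 0 else p[:,:2], 'mean',p.mean(0))
pad=bp(t,c1([(583,211),(697,216),(694,454),(580,448)]),.0747);show("pad",pad)
print("pad edges",np.linalg.norm(np.diff(pad,axis=0),axis=1))
car=bp(t,c1([(712,165),(706,515),(228,490),(248,138)]),.0727);show("carrier top",car);print(np.linalg.norm(np.diff(car,axis=0),axis=1))
show("standlips front/rear outer",bp(t,c1([(203,112),(695,140),(695,560),(188,530)]),.051))
show("runner mouth",bp(t,c2([(603,142),(594,340)]),.0385))
show("rails outer",bp(t,c2([(610,62),(585,402)]),.0505))
show("catch",bp(t,c2([(317,65),(292,352)]),.05))
show("buffer",bp(t,c2([(228,200)]),.056))
show("head front",bp(t,c2([(190,5),(152,352)]),.15))
d=np.load(t)["depth"];
for p in [(583+57,330),(550,250),(700,165)]:
    u,v=c1(p).round().astype(int); print(d[v,u])
D=np.load(t);K=D["camera_matrix"];T=D["extrinsics"]
def pt(u,v):
    u,v=int(round(u)),int(round(v));z=d[v,u];return (T@[(u-K[0,2])/K[0,0]*z,(v-K[1,2])/K[1,1]*z,z,1])[:3]
print("pad h",pt(*c1((640,330))),"car",pt(*c1((550,150))),"deck",pt(*c2((450,120))),pt(*c2((450,350))),"stand",pt(*c1((222,430))),"bench",pt(*c1((100,560))))
E
```

```text
pad [[ 0.555  -0.2925]
 [ 0.5556 -0.3347]
 [ 0.467  -0.3343]
 [ 0.4668 -0.2927]] mean [ 0.5111 -0.3136  0.0747]
pad edges [0.0422 0.0885 0.0416]
carrier top [[ 0.5756 -0.3406]
 [ 0.4453 -0.3393]
 [ 0.4441 -0.1651]
 [ 0.5756 -0.1679]] mean [ 0.5102 -0.2532  0.0727]
[0.1304 0.1742 0.1316]
standlips front/rear outer [[ 0.5894 -0.1527]
 [ 0.5897 -0.339 ]
 [ 0.4311 -0.3402]
 [ 0.4312 -0.153 ]] mean [ 0.5103 -0.2462  0.051 ]
runner mouth [[ 0.5576 -0.0668]
 [ 0.4578 -0.0675]] mean [ 0.5077 -0.0671  0.0385]
rails outer [[ 0.5962 -0.0679]
 [ 0.4257 -0.0643]] mean [ 0.5109 -0.0661  0.0505]
catch [[0.586  0.0784]
 [0.4417 0.0801]] mean [0.5139 0.0792 0.05  ]
buffer [[0.514  0.1167]] mean [0.514  0.1167 0.056 ]
head front [[0.5889 0.1321]
 [0.4259 0.1358]] mean [0.5074 0.1339 0.15  ]
1.3996565
1.4065161
1.4171331
pad h [ 0.5104 -0.3149  0.0764] car [ 0.5831 -0.2842  0.0521] deck [0.5626 0.0094 0.0421] [0.4484 0.0023 0.0332] stand [ 0.4701 -0.165   0.0379] bench [ 0.4246 -0.125   0.0004]
```

```bash
cat >> h.py <<'E'
from plant import env
import time
R=[np.pi,0,np.pi/2]
def F(n=5):
    a=[]
    for _ in range(n): a.append(env.read_force()); env.dwell(0.01)
    return np.mean(a,0)
def st(b=0): print("t",round(env.read_time_s(),2),"p",np.round(env.read_ee_pos(),4),"F",np.round(F()-b,2))
E
python3 - <<'E'
from h import *
c2=lambda p:np.array(p)
print("white bottle",bp("top0.npz",[(352,206)],.13),"tape",bp("top0.npz",[(403,228)],.02))
env.move_gripper(0.0)
env.goto([.511,-.3136,.2],R); st()
env.move_linear([.511,-.3136,.10],0.1)
print(env.read_opening(),env.read_eef_rot())
env.dwell(.2); b=[F(1) for _ in range(10)]; print(np.mean(b,0),np.std(b,0)); np.save("b.npy",np.mean(b,0))
d=env.read_camera("top");cv=__import__("cv2");cv.imwrite("pics/top1.png",cv.resize(d["color"][190:340,220:480],None,fx=3,fy=3))
st()
E
```

```text
white bottle [[ 0.65537582 -0.08675754  0.13      ]] tape [[ 0.63625077 -0.2250438   0.02      ]]
t 2.98 p [ 0.5104 -0.3145  0.2001] F [-0.17 -0.23 -0.  ]
0.0005609646884778725 [3.14069959e+00 7.89394518e-04 1.57079521e+00]
[ 0.03030187  0.18638572 -0.20747624] [0.40585231 0.46274749 0.32614884]
t 4.51 p [ 0.511  -0.3137  0.1002] F [ 0.1  -0.03 -0.26]
```

View pics/top1.png

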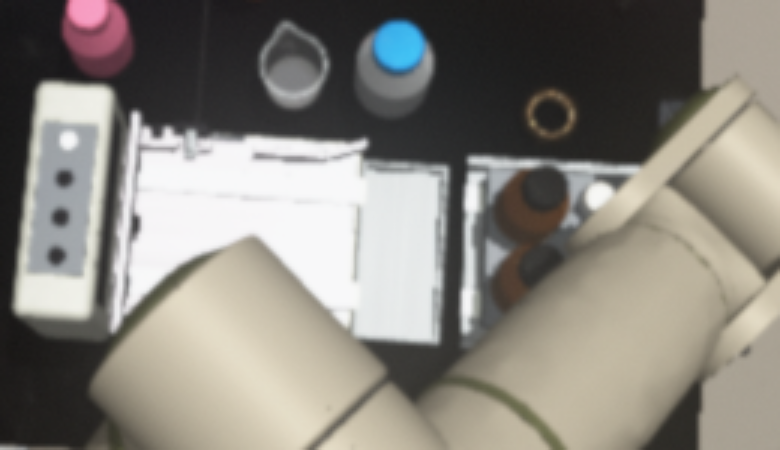

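The picture shows the closed gripper over the pad, the carrier undisturbed with bottles at (545,190) and (540,262), and the white bottle at (398,65), clear of the path. Now pressing.

```bash
python3 - <<'E'
from h import *
b=np.load("b.npy")
env.move_linear([.511,-.3136,.080],0.05)
z=.080
while z>.070:
    z-=.0005; env.move_linear([.511,-.3136,z],0.03); f=(F(4)-b)[2]
    if f>1: print(round(z,4),f.round(2),env.read_ee_pos()[2].round(5))
    if f>5: break
for _ in range(12):
    f=(F(6)-b)[2]
    if f>10.5: break
    z-=.0001; env.move_linear([.511,-.3136,z],0.03)
    print(round(z,5),f.round(2))
st(b)
E
```

```text
0.075 5.86 0.07553
0.0749 5.48
0.0748 6.4
0.0747 6.8
0.0746 7.92
0.0745 8.44
0.0744 9.1
0.0743 9.42
0.0742 10.27
t 10.38 p [ 0.5114 -0.3138  0.0755] F [-1.96  1.45 10.17]
```

```bash
cat > draw.py <<'E'
from h import *
b=np.load("b.npy")
def draw(z,y,y1,ft=11.5,step=.003,v=.025):
    k=0
    while y<y1-1e-6:
        f=F(3)-b
        z+=np.clip((f[2]-ft)/7000*.6,-.0004,.0004)
        if k%3==0: print(round(y,4),round(z,5),f.round(2),np.round(env.read_ee_pos()[1:],4))
        if f[2]<6 or f[2]>16: print("force!",f); break
        y=min(y+step,y1); env.move_linear([.511,y,z],v); k+=1
    st(b); return z,y
E
python3 - <<'E'
from draw import *
import cv2
print(draw(.0742,-.3136,-.2536))
d=env.read_camera("top");np.savez("top2.npz",**d);s=env.read_camera("scene")
a=cv2.resize(d["color"][225:315,330:465],(540,360));c=cv2.resize(s["color"][160:300,290:430],(360,360))
cv2.imwrite("pics/d2.png",np.hstack([a,c])[:,:800])
E
```

```text
-0.3136 0.07411 [-2.13  1.45 10.51] [-0.3138  0.0755]
-0.3046 0.07378 [ 0.21 -0.4  10.53] [-0.3055  0.0755]
-0.2956 0.07372 [ 0.05 -1.   11.46] [-0.2966  0.0755]
-0.2866 0.07372 [ 0.3  -1.06 11.93] [-0.2876  0.0755]
-0.2776 0.07374 [-0.08 -0.84 11.15] [-0.2785  0.0755]
-0.2686 0.07379 [-0.07 -0.54 11.86] [-0.2696  0.0755]
-0.2596 0.07374 [-0.43 -0.99 11.16] [-0.2605  0.0755]
t 16.26 p [ 0.5121 -0.2546  0.0755] F [-0.18 -0.87 11.6 ]
(np.float64(0.07374580860544151), -0.2536)
```

```bash
python3 -c "
import cv2;i=cv2.imread('pics/d2.png');print(i.shape)"
```

```text
(360, 800, 3)
```

View pics/d2.png

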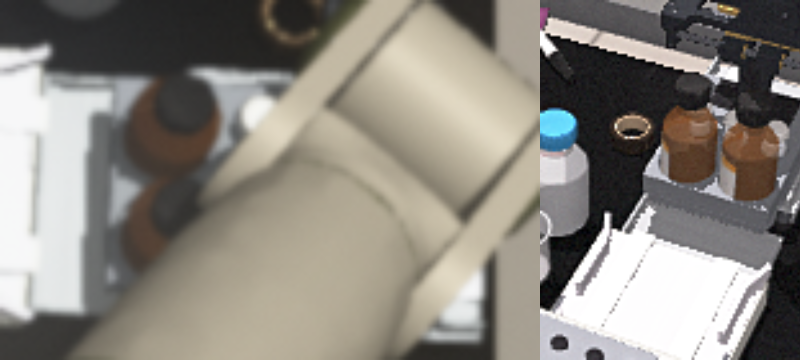

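The left half shows the nose now out over the gap (nose edge about (105,200)), with the carrier still square. In the right half it is level with both bottles upright. Continuing the draw until the nose is on the bay.

```bash
python3 - <<'E'
from draw import *
import cv2
print(draw(.07375,-.2536,-.1926))
d=env.read_camera("top");np.savez("top3.npz",**d);s=env.read_camera("scene")
a=cv2.resize(d["color"][225:315,305:425],(440,330));c=cv2.resize(s["color"][160:300,290:430],(360,330))
cv2.imwrite("pics/d3.png",np.hstack([a,c]))
E
```

```text
-0.2536 0.0738 [ 0.03 -0.79 12.08] [-0.2545  0.0755]
-0.2446 0.07381 [-0.04 -1.07 11.76] [-0.2455  0.0755]
-0.2356 0.07385 [-0.15 -0.78 11.58] [-0.2365  0.0755]
-0.2266 0.07392 [ 0.02 -0.14 12.41] [-0.2275  0.0755]
-0.2176 0.07391 [-0.41 -0.48 12.  ] [-0.2184  0.0755]
-0.2086 0.07389 [ 0.08 -0.76 11.32] [-0.2094  0.0755]
-0.1996 0.07395 [ 0.11 -0.79 11.54] [-0.2004  0.0755]
t 22.51 p [ 0.5122 -0.1937  0.0756] F [-0.26 -1.81 11.9 ]
(np.float64(0.07395418729324821), -0.1926)
```

View pics/d3.png

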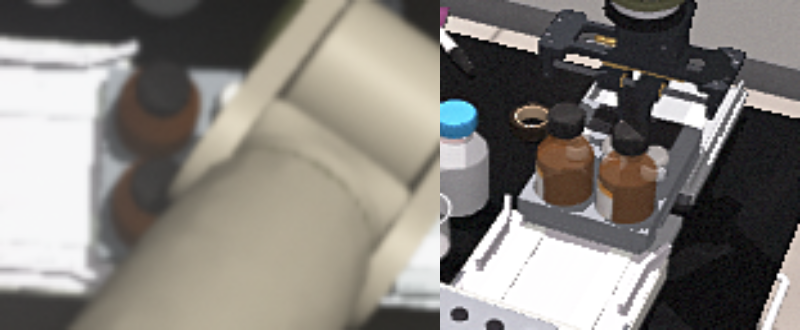

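```bash
python3 -c "
from h import bp
print(bp('top3.npz',[(331,279),(333,250)],.0727))"
```

```text
[[ 0.48529437 -0.04693571  0.0727    ]
 [ 0.55717749 -0.0479147   0.0727    ]]
```

```bash
python3 - <<'E'
from draw import *
z,y=draw(.07395,-.1926,-.1866)
env.move_linear([.511,y,.120],.12)
b=F(8); np.save("b2.npy",b); print("b",b.round(2))
env.move_linear([.5095,-.252,.120],.12)
env.move_linear([.5095,-.252,.048],.1); st(b)
y=-.252
while y<-.19:
    y+=.003; env.move_linear([.5095,y,.048],.04); f=F(2)-b
    if f[1]<-.9:
        print("contact?",round(y,4),f.round(2)); break
st(b)
E
```

```text
-0.1926 0.07394 [ 0.74 -1.53 11.41] [-0.1937  0.0756]
t 23.23 p [ 0.5122 -0.1875  0.0756] F [-0.24 -0.66 11.97]
b [ 0.   -0.3  -0.13]
t 25.43 p [ 0.5098 -0.2522  0.0486] F [0.32 0.04 0.28]
t 31.07 p [ 0.5095 -0.1888  0.048 ] F [-0.17  0.4   0.68]
```

```bash
python3 - <<'E'
from h import *
import cv2
b=np.load("b2.npy")
y=-.189
while y<-.131:
    y+=.0145; env.move_linear([.5095,y,.048],.035); f=F(3)-b; print(round(y,4),f.round(2))
    if abs(f[1])>5: break
st(b)
d=env.read_camera("top");np.savez("top4.npz",**d);s=env.read_camera("scene")
a=cv2.resize(d["color"][225:315,260:400],(440,283));c=cv2.resize(s["color"][180:320,270:410],(360,283))
cv2.imwrite("pics/d4.png",np.hstack([a,c]))
E
```

```text
-0.1745 [-0.07  0.4   0.34]
-0.16 [-0.06  0.11 -0.16]
-0.1455 [0.28 0.08 0.36]
-0.131 [-0.08  0.3  -0.11]
t 33.48 p [ 0.5095 -0.1308  0.048 ] F [ 0.09 -0.03  0.54]
```

View pics/d4.png

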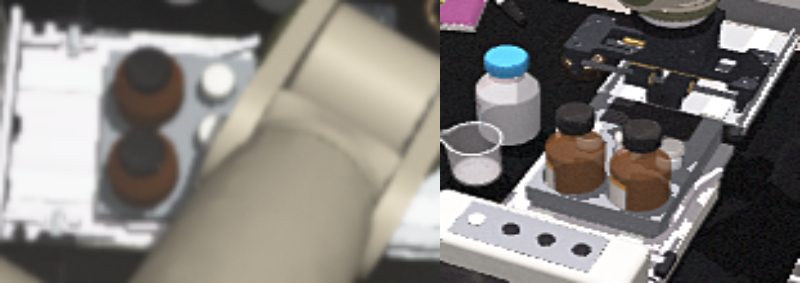

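The carrier is level and in the bay (nose edge at (97,150) left half, i.e. y≈0.048, as the finger position predicts), well short of the rollers at (72,40) and (58,217). Now the felt push.

```bash
python3 - <<'E'
from h import *
b=np.load("b2.npy")
y=-.108; env.move_linear([.5095,y,.048],.035)
y0=None;lo=0
while y<-.045:
    y+=.001; env.move_linear([.5095,y,.048],.02); f=F(3)-b; p=-f[1]
    print(round(y,4),round(p,1),round(f[0],1),round(f[2],1),end=" | ")
    if y0 is None and p>2: y0=y
    if p>10.5: print("HIGH");break
    if y0 and y-y0>.022:
        if p<0.9: lo+=1
        if lo>=1 or p>7.5: print("snap/high");break
st(b);print(y0)
E
```

```text
-0.107 -0.3 0.3 0.4 | -0.106 0.1 0.1 -0.2 | -0.105 -0.4 -0.0 0.0 | -0.104 -0.1 0.2 0.8 | -0.103 -0.1 -0.1 -0.3 | -0.102 0.3 -0.2 0.2 | -0.101 0.2 -0.3 0.2 | -0.1 0.3 0.1 0.7 | -0.099 0.1 0.1 -0.3 | -0.098 2.4 0.8 -0.7 | -0.097 4.5 0.5 -1.3 | -0.096 4.8 0.8 -1.1 | -0.095 5.0 0.8 -1.3 | -0.094 5.2 1.2 -1.3 | -0.093 5.6 0.4 -1.0 | -0.092 5.3 1.2 -1.2 | -0.091 5.6 0.8 -1.6 | -0.09 5.5 1.0 -1.2 | -0.089 6.2 1.1 -1.3 | -0.088 6.1 0.8 -1.5 | -0.087 6.1 0.9 -1.4 | -0.086 6.6 1.0 -1.3 | -0.085 5.7 0.8 -1.4 | -0.084 4.5 0.7 -0.4 | -0.083 2.1 0.4 0.6 | -0.082 1.4 0.4 0.3 | -0.081 1.3 0.1 0.2 | -0.08 1.2 0.5 0.5 | -0.079 1.2 0.1 0.1 | -0.078 1.2 0.8 0.2 | -0.077 1.6 0.2 0.1 | -0.076 1.6 0.2 -0.5 | -0.075 1.2 0.6 0.2 | -0.074 0.9 0.6 -0.1 | -0.073 1.4 0.9 -0.4 | -0.072 1.0 0.2 -0.0 | -0.071 -0.2 0.1 0.3 | snap/high
t 44.61 p [ 0.5094 -0.0707  0.048 ] F [0.36 0.25 0.2 ]
-0.09799999999999999
```

```bash
python3 - <<'E'
from h import *
b=np.load("b2.npy")
y=-.071
while y<-.0575:
    y+=.0007; env.move_linear([.5095,y,.048],.02); f=F(5)-b; p=-f[1]
    print(round(y,4),round(env.read_ee_pos()[1],4),round(p,1),end=" | ")
    if p>6.5: print("HIGH");break
    if y>-.0645 and p<0.5: print("snap?");break
st(b)
E
```

```text
-0.0703 -0.0702 -0.3 | -0.0696 -0.0695 -0.2 | -0.0689 -0.0689 -0.0 | -0.0682 -0.0682 -0.2 | -0.0675 -0.0675 -0.0 | -0.0668 -0.0668 -0.0 | -0.0661 -0.0661 0.2 | -0.0654 -0.0654 -0.4 | -0.0647 -0.0647 -0.3 | -0.064 -0.064 0.1 | snap?
t 47.57 p [ 0.5095 -0.064   0.048 ] F [0.03 0.49 0.22]
```

```bash
python3 - <<'E'
from h import *
import cv2
b=np.load("b2.npy")
y=-.064
while y<-.0575:
    y+=.0006; env.move_linear([.5095,y,.048],.02); f=F(5)-b; p=-f[1]
    print(round(y,4),round(env.read_ee_pos()[1],4),round(p,1),end=" | ")
    if p>5: print("HIGH");break
st(b)
d=env.read_camera("top");np.savez("top5.npz",**d);s=env.read_camera("scene")
a=cv2.resize(d["color"][225:315,240:370],(440,305));c=cv2.resize(s["color"][200:320,260:400],(360,305))
cv2.imwrite("pics/d5.png",np.hstack([a,c]))
E
```

```text
-0.0634 -0.0634 -0.1 | -0.0628 -0.0628 0.2 | -0.0622 -0.0627 5.1 | HIGH
t 48.48 p [ 0.5096 -0.0627  0.048 ] F [ 0.12 -4.86 -0.61]
```

View pics/d5.png

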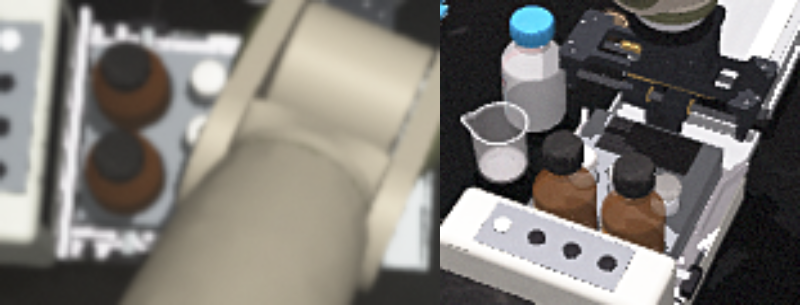

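The carrier sits square against the end frame. The finger met it stiffly at y=-0.0627, where home was predicted (36 mm after the rollers). Backing off and checking.

```bash
python3 - <<'E'
from h import *
import cv2
env.move_linear([.5095,-.10,.048],.08)
env.move_linear([.5095,-.10,.24],.15)
env.goto([.40,-.40,.26],R)
st(np.load("b2.npy"))
d=env.read_camera("top");np.savez("top6.npz",**d)
cv2.imwrite("pics/d6.png",cv2.resize(d["color"][225:315,220:360],(784,504),interpolation=cv2.INTER_CUBIC))
E
```

```text
t 51.9 p [ 0.4006 -0.3991  0.2599] F [ 0.09  0.55 -0.11]
```

View pics/d6.png

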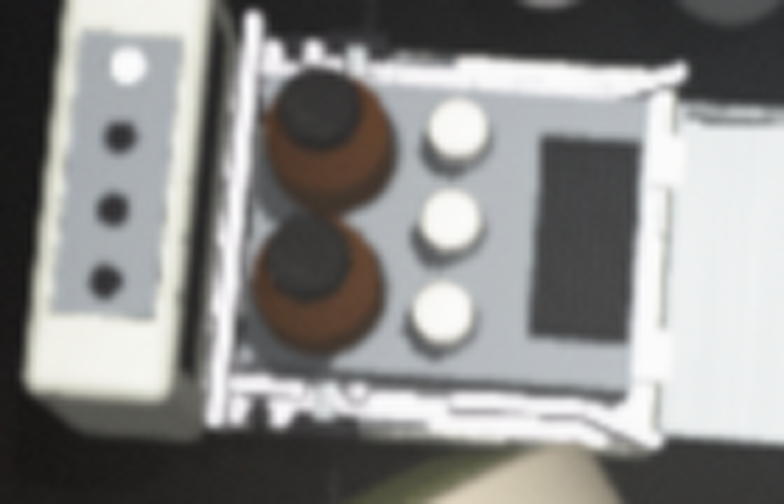

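The carrier is square in the bay, level, with bottles and vials in place. It moved the last 8 mm to home by itself, which shows that the catches pulled it in.

```bash
python3 -c "
from h import *
print(bp('top6.npz',[(585/5.6+219.6,240/5.6+224.6)],.0745))
print(env.hand_in())"
```

```text
[[ 0.51228101 -0.02853353  0.0745    ]]
the job is handed in; nothing more can be done
None
```

The carrier is loaded level in the bay and home against the buffer, the robot is clear of it, and the job was handed in at about 52 s of the 67 s limit. I inferred that both catches snapped in from its home position and its jump over the last 8 mm, because the picture cannot show the catches that closely.

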